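Stop a coasting cake turntable over its lock slot and pin it

ROBOT

A 7-joint arm with a two-finger parallel gripper is mounted at the origin on a cart in front of the work surface, level with it; the furniture and walls round the work are solid. World frame = base frame: x ahead of the robot, y to its left, z up, the work surface at z = 0. Lengths are in m, angles in rad, forces in N, time in s.
With the tool pointing down it reaches from about 0.4 to 0.85 m from the base axis. Payload 4.5 kg.
Tool frame: the origin (TCP) lies midway between the tips of the shut fingers; the grasp point (between the pads) lies 19 mm behind it; z points along the fingers, y is the line along which they close (so a half turn about z gives the same grasp; the last joint's range is limited). The gripper opens to 88 mm and grips with 3 to 60 N. Pads are 18 mm wide; open, the fingers measure 123 mm over their backs; the gripper's body (75 mm by 187 mm) begins 45 mm behind the grasp point.
Start: joints at [1.253, 0.689, -0.195, 1.565, 0.157, 0.902, -0.215], TCP at [0.215, -0.587, 0.239] pointing down, gripper open.
Joint ranges: [-3.01, 3.01], [-0.46, 2.08], [-1.47, 1.51], [0.13, 2.56], [-1, 4.14], [0.04, 2.09], [-2.66, 2.66]. Speed limits (rad/s): [2.57, 2.57, 3.14, 3.14, 3.14, 3.14, 3.14].

INTERFACE

Orientations are given as [roll, pitch, yaw] about the fixed x, y, z axes, in that order (R = Rz(yaw) Ry(pitch) Rx(roll)).
In Python, from station import sense, get_image, camera_params, job_done gives the robot as it stands.
- The arm moves only by the shell command python3 -m crank 'ROWS' [FORCE]. ROWS is JSON, one flat list of numbers, 7 for each row, row after row: the shift along the tool's x, y, z in mm, then the turn, a rotation vector about the tool's x, y, z in rad, then the opening, from 0 (shut) to 1 (fully open). In form: [tx, ty, tz, wx, wy, wz, fingers, tx, ty, tz, wx, wy, wz, fingers, ...]. A call has exactly 8 rows; each row is the pose to reach, as a shift and turn from the pose commanded when the call began, along the tool's axes at that moment; what a row does not reach only later rows make up. A row lasts 1/10 s, in which the tool goes at most 50 mm and 8.59 degrees, less where a joint would pass 70% of its speed; a pose out of reach is approached as far as the arm can. A call with a gripper value outside its range is refused whole. The fingers move at their own pace and stop on an object; FORCE is the grip in N (left out, the last holds). Time passes only in rows, so rows that repeat a pose let the fingers close, or fill a call up. It gives the time, the measured TCP pose, the force, the opening and the grip force at its end, in the units of the state.
- sense(): the state, without advancing time (a new reading comes with each control period).
- get_image(name): name is "scene" or "top" or "wrist"; returns the picture (384x512x3 uint8, red, green, blue); there is no depth.
- camera_params(name): a dict with "fx", "fy", "cx", "cy" (pixels), "k1" (the pictures are not rectified: a ray, as slopes to the right and down, at radius r is drawn at 1 + k1 r^2 times it, then the intrinsics apply), "extrinsics" (4x4, takes a point from world to camera coordinates); the wrist camera has in their place "T_tool_cam" (4x4, takes a point from camera to tool coordinates, whose origin is the TCP and whose axes are the flange's). Camera axes: x right, y down, z forward; pixel columns grow to the right and rows downward; lengths in m; the calibration is good to about 2 mm. A picture is of the moment at which its call begins: read the wrist's pose just before it. camera_params takes no time and is no camera call.
- job_done(): hands the job in; it is judged then, once.
The state is a dict: "time": time; "qpos": joint angles; "joint_velocities": joint speeds; "effort": joint torques, N m; "tcp_pos": TCP position; "tool_rot": TCP orientation; "contact_force": force on the tool from outside, world axes, zero at the start; "torque": the same for the moment, N m; "grip_width": finger opening in m; "grip_force": force on a finger pad.
Only numpy, scipy, OpenCV 4.12 (cv2) and the standard library are available. Lean on these libraries where they do the work, as an engineer would, in place of code of your own. Each camera call takes 0.05 s, during which the arm holds its last target. There are 200 camera calls.

TASK

The cake turntable is still coasting from a spin and has to be locked for decorating. Slow it with a light touch until it stands still with its red-ringed lock hole over the slot in the arm of its base, then take the black-knobbed lock pin out of its parking hole and put it down through the lock hole into the slot, fully home and upright, and let go. Press only gently on the turntable, and leave the jars, pot and tin beside it where they stand.

Things in the scene. Friction and masses are not known exactly. Their poses are not given: they have to be found in the camera images.
- turntable_base: Fixed base of the cake turntable: round white foot 176 mm across on levelling feet that hold it 1 to 7 mm off the worktop, column, aluminium arm. Origin at the foot's underside on the turntable's vertical axis, +x along the arm, +z up. The arm, 40 mm wide, top 62 mm above the origin, passes under the plate (4 mm gap) and shows beyond its rim, to 163 mm from the axis.
- turntable (a joint): Angle (rad) of the plate about its vertical axis, anticlockwise from above, counted on over whole turns; the lock hole is over the slot at whole multiples of 2 pi. Set spinning in the first second to about 2 to 3 rad/s (angle growing), on a ball bearing: alone it would coast for half a minute or more. Brought to rest it stays there, but any touch that drags on it turns it.
- mat_centre (a point): Centre of the plate's top, on the axis, 76.5 mm above the base's origin. The plate is aluminium, 220 mm across, 8 mm thick, 1.7 to 2.9 kg. A grey silicone mat, 148 mm across, covers its middle: soft (gives about 1 mm at 6 N, and more N for each mm) and grippy (friction about 0.8), the place to touch. Round it the bare rim is 2.5 mm lower.
- lock_hole (a point): Centre of the lock hole in the plate, level with the bare rim's top (74 mm above the base's origin). Round through hole 13 mm across, 94 mm from the axis, with a red ring painted round it; it goes round with the plate.
- lock_slot (a point): Centre of the fixed lock slot, level with the top of the base arm (62 mm above the base's origin), under the plate and 94 mm from the axis. Through slot 22 mm long along the arm and 14 mm wide across it, 22 mm deep.
- pin_park (a point): Centre of the pin's parking hole at the top of the base arm, outside the plate's rim, 142 mm from the axis: square, 12 mm wide, 22 mm deep.
- lock_pin: Lock pin, 96 mm long, 0.09 kg, upright in its parking hole. Origin at the lower tip, +z to the knob. Steel shaft 10 mm across up to 34 mm, the lowest 5 mm tapered to 5 mm; collar 25 mm across, 34 to 38 mm; 13 mm neck; black knob 22 mm across, 52 to 96 mm, to grip. The collar sits on the arm when parked (tip 28 mm above the base's origin), on the plate's rim when home (tip 40 mm above it).
- icing_pot: Bystander: low round pot of white with a brown screw lid, 62 mm across, 35 mm high; origin at the centre of its underside.
- spice_jar_a: Bystander: clear spice jar with a yellow-brown cap, 42 x 42 x 96 mm; origin at the centre of its underside.
- spice_jar_b: Bystander: clear spice jar with a yellow-brown cap and a dark label, 42 x 42 x 96 mm; origin at the centre of its underside.
- tin: Bystander: food tin, 57 mm across, 72 mm high; origin at the centre of its underside.

How it is judged:
On the way:
1. The turntable stands still with its lock hole over the slot, before the pin goes in (horizontal distance between lock_hole and lock_slot below 0.006 m and velocity of joint turntable between -0.06 and 0.06 rad/s and horizontal distance between lock_pin and lock_hole above 0.015 m), for 0.2 s.
At the end, for the whole second after the job is handed in: The pin stands in lock hole and slot: tip within 4 mm of the hole's axis and 10 mm of the slot's centre, tip less than 42.5 mm above the base origin (collar on the plate within 2.5 mm), within 0.08 rad of upright; pin and plate at rest (under 0.02 m/s and 0.06 rad/s) (horizontal distance between lock_pin and lock_hole below 0.004 m and horizontal distance between lock_pin and lock_slot below 0.01 m and z of lock_pin in the frame of turntable_base below 0.0425 m and angle between lock_pin's own z axis and vertical below 0.08 rad and linear speed of lock_pin below 0.02 m/s and velocity of joint turntable between -0.06 and 0.06 rad/s); the robot touches nothing.
It fails at once if The fingers or the arm press on the turntable plate with more than 12 N (contact force between any of the fingers, the arm and turntable above 12 N).
It fails at once if The pin is pressed on the turntable plate with more than 15 N (contact force between lock_pin and turntable above 15 N).
It fails at once if A bystander is moved by more than 25 mm (distance of any of icing_pot, spice_jar_a, spice_jar_b, tin from where it was at the start of the episode above 0.025 m).
It also fails if it takes over 61 s, if anything falls off the work surface, if the arm or the gripper's body presses on something with over 40 N, if the wrist force passes 120 N, or if a joint passes its speed limit or range.

## Working session

There is one attempt and no reset: what is moved stays moved. The work goes in short steps, Python scripts to look and compute and a shell command to move; the robot and the scene stay as the last step left them, time stands still between calls to the robot, and variables do not carry over. Pictures are saved under pics/ and viewed, at most 13 in all, crops included, and the job is handed in when it is done.

```bash
mkdir -p pics; ls
python3 - <<'E'
from station import *
import cv2
s=sense();print(s)
for n in("scene","top","wrist"):
    im=get_image(n);cv2.imwrite(f"pics/{n}0.png",im[:,:,::-1]);print(n,camera_params(n))
E
```

```text
pics
{'time': 0.0, 'qpos': array([ 1.25275747,  0.68997692, -0.19453008,  1.56632022,  0.1572825 ,
        0.9024767 , -0.2151163 ]), 'joint_velocities': array([-2.43748777e-03,  1.37435497e-04,  2.36687366e-04,  1.42564754e-03,
       -7.90031242e-05, -1.26596158e-04, -5.99839314e-07]), 'effort': array([ 2.17640263e-04, -5.27562940e+01, -1.26701877e+00, -1.53427738e+01,
       -5.26539353e-02,  6.38336671e-03,  1.52512685e-04]), 'tcp_pos': array([ 0.21514594, -0.58614726,  0.23792118]), 'tool_rot': array([-3.13980465e+00,  1.03050301e-04,  3.51905688e-01]), 'contact_force': array([-0.65551355, -0.26174644,  0.23990455]), 'torque': array([-0.04318718, -0.04469038, -0.00427914]), 'grip_force': 0.0, 'grip_width': 0.08800679410902273}
scene {'fx': 495.4950636414793, 'fy': 495.4950636414793, 'cx': 253.08312060449262, 'cy': 193.72784869710355, 'k1': -0.08631177974634018, 'extrinsics': array([[ 0.48810111, -0.87267222,  0.01416025, -0.37114502],
       [-0.56556913, -0.32860656, -0.7564055 ,  0.29297677],
       [ 0.66474722,  0.36119376, -0.65394969,  0.66111385],
       [ 0.        ,  0.
[... 227 characters left out ...]
01897433, -0.15870839],
       [-0.99396277, -0.01181374, -0.10908003,  0.51621588],
       [ 0.1088256 ,  0.02038303, -0.99385186,  0.86679021],
       [ 0.        ,  0.        ,  0.        ,  1.        ]])}
wrist {'fx': 323.8932978113607, 'fy': 323.8932978113607, 'cx': 257.9250549087817, 'cy': 193.03612107077285, 'k1': -0.09084193848308589, 'T_tool_cam': array([[ 4.54595592e-04, -9.62121353e-01, -2.72621156e-01,
         7.05396263e-02],
       [ 9.99999255e-01,  7.46271232e-04, -9.66206137e-04,
         3.31873577e-04],
       [ 1.13305688e-03, -2.72620513e-01,  9.62120976e-01,
        -1.45947887e-01],
       [ 0.00000000e+00,  0.00000000e+00,  0.00000000e+00,
         1.00000000e+00]])}
```

View pics/top0.png

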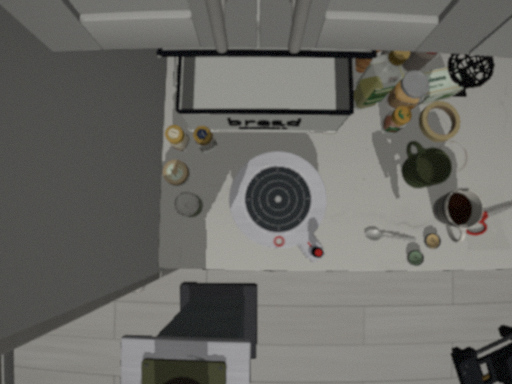

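View pics/scene0.png

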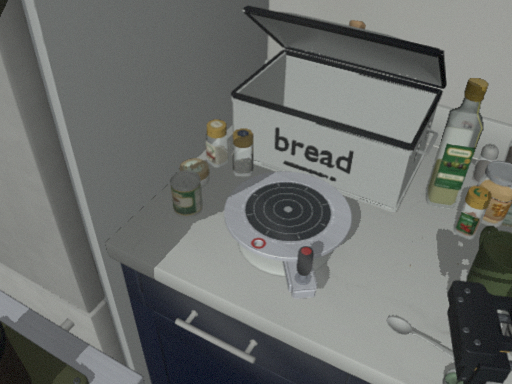

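The top view shows the plate centred near (278,199), the ring at (279,241) and the knob at (317,252). In the scene view they are at (288,209), (259,243) and (306,260). The bystanders stand to the left and behind. I'll enlarge both views.

Run:
```python
import cv2,numpy as np
a=cv2.imread('pics/top0.png')[145:270,225:335];b=cv2.imread('pics/scene0.png')[165:305,215:360]
a=cv2.resize(a,None,fx=3.5,fy=3.5,interpolation=cv2.INTER_CUBIC);b=cv2.resize(b,None,fx=2.8,fy=2.8,interpolation=cv2.INTER_CUBIC)
c=np.zeros((440,800,3),np.uint8);c[:a.shape[0],:a.shape[1]]=a;c[:b.shape[0],390:390+b.shape[1]]=b
cv2.imwrite('pics/c1.png',cv2.convertScaleAbs(c,alpha=1.5))
```

```text
(no output)
```

View pics/c1.png

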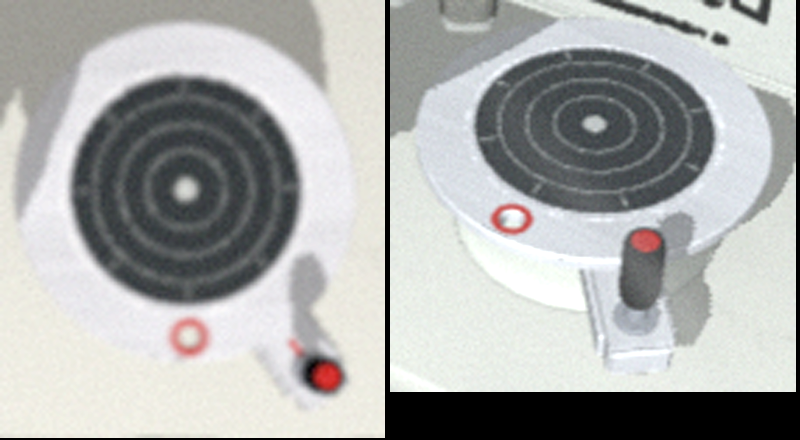

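The crop shows the mat centre at (185.5,189) and the red knob cap at (326,376). The ring is at (189,337) in the top part. In the scene part they are at (205,124), (255,241) and (122,219).

```bash
cat > h.py <<'E'
import numpy as np,cv2
from station import *
from scipy.spatial.transform import Rotation as R
def cam(n,s=None):
    p=camera_params(n)
    K=np.array([[p['fx'],0,p['cx']],[0,p['fy'],p['cy']],[0,0,1]]);D=np.array([p['k1'],0,0,0,0.])
    if n=='wrist':
        T=np.eye(4);T[:3,:3]=R.from_euler('xyz',s['tool_rot']).as_matrix();T[:3,3]=s['tcp_pos']
        E=np.linalg.inv(T@p['T_tool_cam'])
    else:E=p['extrinsics']
    return K,D,E
def ray(c,uv):
    K,D,E=c
    q=cv2.undistortPoints(np.array([[uv]],float),K,D)[0,0]
    d=E[:3,:3].T@np.r_[q,1];o=-E[:3,:3].T@E[:3,3]
    return o,d/np.linalg.norm(d)
def onz(c,uv,z):
    o,d=ray(c,uv);return o+d*(z-o[2])/d[2]
def proj(c,P):
    K,D,E=c
    return cv2.projectPoints(np.atleast_2d(P).astype(float),cv2.Rodrigues(E[:3,:3])[0],E[:3,3],K,D)[0][:,0]
def tri(rs):
    A=[np.eye(3)-np.outer(d,d) for o,d in rs]
    return np.linalg.solve(sum(A),sum(a@o for a,(o,d) in zip(A,rs)))
E
python3 - <<'E'
from h import *
t=cam('top');s=cam('scene')
a=lambda x,y:(225+(x+.5)/3.5-.5,145+(y+.5)/3.5-.5)
b=lambda x,y:(215+(x+.5)/2.8-.5,165+(y+.5)/2.8-.5)
for n,u,v,z in(('mat',a(185.5,189),b(205,124),.0805),('ring',a(189,337),b(122,219),.078),('knob',a(326,376),b(255,241),.128)):
    print(n,tri([ray(t,u),ray(s,v)]).round(4),onz(t,u,z).round(4),onz(s,v,z).round(4))
m=onz(t,a(185.5,189),.0805);k=onz(t,a(326,376),.128);d=k-m;print(np.hypot(d[0],d[1]),np.degrees(np.arctan2(d[1],d[0])))
m=onz(s,b(205,124),.0805);k=onz(s,b(255,241),.128);d=k-m;print(np.hypot(d[0],d[1]),np.degrees(np.arctan2(d[1],d[0])))
E
```

```text
mat [ 0.4894 -0.218   0.0813] [ 0.489  -0.2172  0.0805] [ 0.4907 -0.2184  0.0805]
ring [ 0.3934 -0.2171  0.084 ] [ 0.3948 -0.2203  0.078 ] [ 0.3967 -0.2117  0.078 ]
knob [ 0.3745 -0.3003  0.1283] [ 0.374  -0.2994  0.128 ] [ 0.3753 -0.301   0.128 ]
0.14136140674274475 -144.45576727452303
0.14192743932198223 -144.4404197510881
```

```bash
cat >> h.py <<'E'
def delta(p,yaw):
    "shift in tool axes (mm) and turn from the measured pose to tool-down at p with yaw"
    s=sense();M=R.from_euler('xyz',s['tool_rot'])
    G=R.from_euler('xyz',[np.pi,0,yaw])
    return (M.inv().apply(np.array(p)-s['tcp_pos'])*1e3).round(2),(M.inv()*G).as_rotvec().round(4)
E
python3 - <<'E'
from h import *
t=cam('top');s=cam('scene')
print('bin top corner',tri([ray(t,(178,110)),ray(s,(234,97))]))
print('bin bottom R',onz(t,(330,131),0.0),onz(s,(393,207),0.))
for i in range(3):print(sense()['tcp_pos'],sense()['tool_rot'])
print(delta([.4895,-.218,.15],0))
E
python3 -m crank '[385,-251,86,0,0,0.35,1, 385,-251,86,0,0,0.35,1, 385,-251,86,0,0,0.35,1, 385,-251,86,0,0,0.35,1, 385,-251,86,0,0,0.35,1, 385,-251,86,0,0,0.35,1, 385,-251,86,0,0,0.35,1, 385,-251,86,0,0,0.35,1]' 20
python3 - <<'E'
from h import *
print(delta([.4895,-.218,.095],0))
E
```

```text
bin top corner [ 6.72540141e-01 -3.20242612e-04  1.46758469e-01]
bin bottom R [ 0.6680261  -0.35312641  0.        ] [ 0.68259293 -0.36397496  0.        ]
[ 0.21518414 -0.58630091  0.23812189] [-3.14023890e+00  1.10196069e-04  3.51883477e-01]
[ 0.21518414 -0.58630091  0.23812189] [-3.14023890e+00  1.10196069e-04  3.51883477e-01]
[ 0.21518414 -0.58630091  0.23812189] [-3.14023890e+00  1.10196069e-04  3.51883477e-01]
(array([ 384.46, -251.07,   88.42]), array([-1.300e-03,  3.000e-04,  3.519e-01]))
time: 0.95
tcp_pos: [0.4515, -0.27, 0.1647]
tool_rot: [3.142, -0.0, 0.002]
contact_force: [0.8, -0.1, -0.9]
grip_width: 0.0879
grip_force: 0.0
(array([ 38.08, -51.91,  69.74]), array([ 0.0001, -0.    ,  0.0017]))
```

```bash
python3 -m crank '[38,-52,40,0,0,0,1, 38,-52,60,0,0,0,1, 38,-52,68,0,0,0,1, 38,-52,72,0,0,0,1, 38,-52,74,0,0,0,1, 38,-52,74,0,0,0,1, 38,-52,74,0,0,0,1, 38,-52,74,0,0,0,1]'
python3 - <<'E'
from h import *
print(delta([.4895,-.218,.085],0))
ims=[get_image('top')]
for n in('wrist','scene'):ims.append(get_image(n))
a=[cv2.resize(i,(400,300)) for i in ims]+[np.zeros((300,400,3),np.uint8)]
cv2.imwrite('pics/c2.png',np.vstack([np.hstack(a[:2]),np.hstack(a[2:])])[:,:,::-1])
E
```

```text
time: 1.75
tcp_pos: [0.4886, -0.2206, 0.092]
tool_rot: [3.141, -0.001, 0.0]
contact_force: [0.4, 1.0, 0.0]
grip_width: 0.0882
grip_force: 0.0
(array([ 0.92, -2.59,  6.99]), array([ 0.0008, -0.0013,  0.0004]))
```

View pics/c2.png

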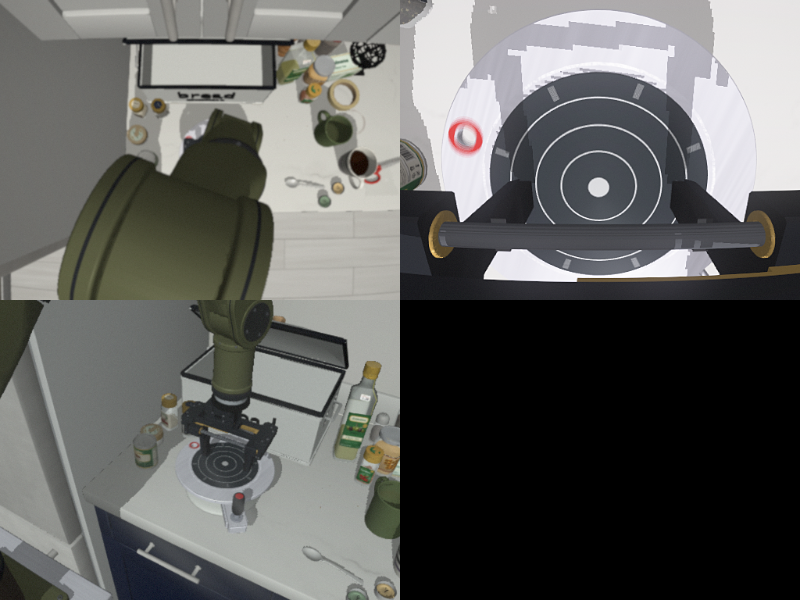

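The wrist camera sees the mat centre dot near (599-400,187)·1.28 = (254,239) and the ring at about (83,176). The top camera is blocked by the arm, and the scene view is clear.

```bash
cat >> h.py <<'E'
def look():
    "mat centre dot and ring angle (deg, world) from the wrist camera"
    s=sense();im=get_image('wrist');c=cam('wrist',s)
    return s,im,c
def redring(im):
    h=im.astype(int);m=((h[:,:,0]>110)&(h[:,:,0]-h[:,:,1]>50)&(h[:,:,0]-h[:,:,2]>50)).astype(np.uint8)
    n,l,st,ce=cv2.connectedComponentsWithStats(m)
    return [(st[i,4],ce[i].round(1),st[i,:4].tolist()) for i in range(1,n) if st[i,4]>25]
def angof(p,m):return np.degrees(np.arctan2(p[1]-m[1],p[0]-m[0]))
E
python3 - <<'E'
from h import *
s,im,c=look();print(s['time'],redring(im))
g=cv2.cvtColor(im,cv2.COLOR_RGB2GRAY)[224:256,238:272]
m=(g>150).astype(np.uint8);n,l,st,ce=cv2.connectedComponentsWithStats(m);print([(st[i,4],ce[i]+[238,224]) for i in range(1,n)])
for z in(.0785,.0805,.0825):print(onz(c,(254,239),z))
print(delta([.4895,-.218,.085],0))
for u in [r[1] for r in redring(im)]:
    p=onz(c,u,.0785);print(p,np.hypot(*(p-[.4895,-.218,0])[:2]))
E
```

```text
1.9 [(np.int32(755), array([ 79.9, 215.8]), [59, 196, 43, 40])]
[(np.int32(534), array([254.63857678, 239.39700375]))]
[ 0.48862662 -0.2178228   0.0785    ]
[ 0.4895126  -0.21784861  0.0805    ]
[ 0.49039858 -0.21787441  0.0825    ]
(array([ 0.93, -1.78,  6.45]), array([ 0.0002, -0.0005,  0.0016]))
[ 0.50118149 -0.12425192  0.0785    ] 0.09447306518002664
```

```bash
python3 -m crank '[1,-2,3,0,0,0,1, 1,-2,5,0,0,0,1, 1,-2,6,0,0,0,1, 1,-2,6.5,0,0,0,1, 1,-2,6.5,0,0,0,1, 1,-2,6.5,0,0,0,1, 1,-2,6.5,0,0,0,1, 1,-2,6.5,0,0,0,1]'; python3 -c "
from h import *
print(sense())"
```

```text
time: 2.75
tcp_pos: [0.4895, -0.2177, 0.0847]
tool_rot: [3.141, -0.0, 0.002]
contact_force: [1.2, 0.3, 0.7]
grip_width: 0.0888
grip_force: 0.0
{'time': 2.75, 'qpos': array([ 0.33493854,  0.81610211, -0.0044227 ,  1.95984061,  0.00925014,
        0.36551231, -1.24577575]), 'joint_velocities': array([-2.40132410e-04,  1.53915519e-03,  2.60013898e-04, -7.53650590e-05,
       -1.99052185e-03, -6.29781852e-05,  1.19260521e-04]), 'effort': array([-2.95784135e-03, -4.99690104e+01,  1.33819409e+00, -7.15594903e+00,
       -9.32312629e-03, -6.74783229e-02, -2.74111571e-06]), 'tcp_pos': array([ 0.48950366, -0.21766713,  0.0847177 ]), 'tool_rot': array([ 3.14146159e+00, -1.20506155e-04,  1.75050628e-03]), 'contact_force': array([1.20752279, 0.25065447, 0.67937362]), 'torque': array([0.04809761, 0.00636439, 0.0453929 ]), 'grip_force': 0.0, 'grip_width': 0.08884627562468049}
```

```bash
python3 -m crank '[0,0,0.3,0,0,0,1, 0,0,0.6,0,0,0,1, 0,0,1,0,0,0,1, 0,0,1,0,0,0,1, 0,0,1,0,0,0,1, 0,0,1,0,0,0,1, 0,0,1,0,0,0,1, 0,0,1,0,0,0,1]'; python3 -c "
from h import *
print(sense()['torque'],sense()['contact_force'])"
python3 -m crank '[0,0,0.3,0,0,0,1, 0,0,0.6,0,0,0,1, 0,0,1,0,0,0,1, 0,0,1,0,0,0,1, 0,0,1,0,0,0,1, 0,0,1,0,0,0,1, 0,0,1,0,0,0,1, 0,0,1,0,0,0,1]'; python3 -c "
from h import *
print(sense()['torque'],sense()['contact_force'])"
```

```text
time: 3.55
tcp_pos: [0.4895, -0.2176, 0.0837]
tool_rot: [3.142, -0.0, 0.002]
contact_force: [0.0, 0.4, 0.3]
grip_width: 0.0882
grip_force: 0.0
[-0.00368378  0.0175724   0.07540158] [0.03478598 0.38693944 0.28906039]
time: 4.35
tcp_pos: [0.4895, -0.2176, 0.0827]
tool_rot: [3.142, -0.0, 0.002]
contact_force: [-0.2, 0.0, 0.2]
grip_width: 0.088
grip_force: 0.0
[ 0.00443013  0.03365564 -0.04921461] [-0.15330538  0.01084865  0.19201385]
```

```bash
python3 -m crank '[0,0,0.3,0,0,0,1, 0,0,0.6,0,0,0,1, 0,0,0.8,0,0,0,1, 0,0,0.8,0,0,0,1, 0,0,0.8,0,0,0,1, 0,0,0.8,0,0,0,1, 0,0,0.8,0,0,0,1, 0,0,0.8,0,0,0,1]'; python3 -c "
from h import *
print(sense()['torque'],sense()['contact_force'])"
```

```text
time: 5.15
tcp_pos: [0.4897, -0.2177, 0.0821]
tool_rot: [3.141, -0.001, 0.001]
contact_force: [0.0, 0.5, 5.8]
grip_width: 0.0881
grip_force: 2.7
[ 0.13034283  0.11619381 -0.04717564] [0.02309135 0.54114213 5.77049053]
```

Run:
```python
from h import *
for i in range(2):
    s,im,c=look();print(s['time'],redring(im),s['contact_force'],s['qpos'][6])
    for r in redring(im):
        p=onz(c,r[1],.079);print(p,np.hypot(*(p-[.4895,-.218,0])[:2]),angof(p,[.4895,-.218]))
    sc=get_image('scene');cs=cam('scene');print(redring(sc))
    for r in redring(sc):
        p=onz(cs,r[1],.079);print(p,np.hypot(*(p-[.4895,-.218,0])[:2]),angof(p,[.4895,-.218]))
cv2.imwrite('pics/w3.png',np.hstack([cv2.resize(im,(400,300)),cv2.resize(sc,(400,300))])[:,:,::-1])
```

```text
5.15 [(np.int32(844), array([ 76.2, 232. ]), [53, 212, 45, 43])] [0.02309135 0.54114213 5.77049053] -1.2461183905611044
[ 0.49702863 -0.12453892  0.079     ] 0.09376381523472782 85.39455846846553
[(np.int32(36), array([242.4, 190.1]), [237, 187, 12, 8]), (np.int32(56), array([305.9, 250.6]), [302, 247, 9, 8])]
[ 0.49620983 -0.12437846  0.079     ] 0.09386167481977298 85.90063510852073
[ 0.41884009 -0.28579695  0.079     ] 0.09792470979609588 -136.18457377574734
5.25 [(np.int32(843), array([ 76.2, 232. ]), [53, 212, 45, 43])] [-0.35040958 -0.03905658  6.021743  ] -1.2460987798573628
[ 0.49702655 -0.12455569  0.079     ] 0.09374694023407044 85.39500787588254
[(np.int32(36), array([242.2, 190.1]), [237, 187, 12, 8]), (np.int32(55), array([305.8, 250.5]), [302, 247, 9, 8])]
[ 0.49602843 -0.12406639  0.079     ] 0.09416019823226762 86.0243100121784
[ 0.41895678 -0.28556864  0.079     ] 0.09768247833753521 -136.23381658755534
```

View pics/w3.png

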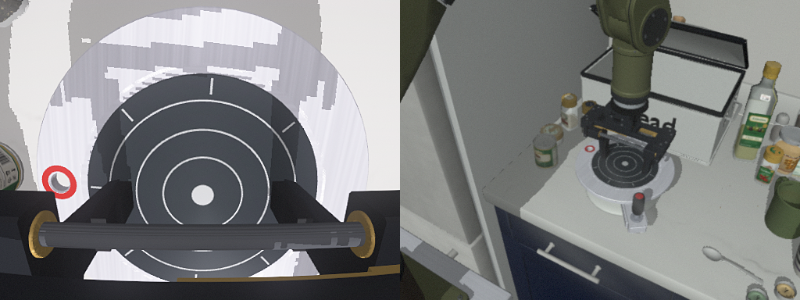

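Plate stopped with the ring at about 85.4° (5.8 N touch); it needs +130° anticlockwise (wz negative). I'll start with a small trial turn.

```bash
python3 -m crank '[0,0,0,0,0,-0.01,1, 0,0,0,0,0,-0.04,1, 0,0,0,0,0,-0.09,1, 0,0,0,0,0,-0.14,1, 0,0,0,0,0,-0.19,1, 0,0,0,0,0,-0.23,1, 0,0,0,0,0,-0.25,1, 0,0,0,0,0,-0.25,1]'
cat > ang.py <<'E'
from h import *
s,im,c=look();print(s['time'],'F',s['contact_force'],'yaw',s['tool_rot'][2],'q7',s['qpos'][6],s['tcp_pos'])
for r in redring(im):
    p=onz(c,r[1],.079);print('wrist',r[:2],np.hypot(*(p-[.4895,-.218,0])[:2]),angof(p,[.4895,-.218]))
sc=get_image('scene');cs=cam('scene')
for r in redring(sc):
    p=onz(cs,r[1],.079);print('scene',r[:2],np.hypot(*(p-[.4895,-.218,0])[:2]),angof(p,[.4895,-.218]))
E
python3 ang.py
```

```text
time: 6.15
tcp_pos: [0.4895, -0.2177, 0.0821]
tool_rot: [3.141, -0.0, 0.252]
contact_force: [-0.8, 0.4, 5.2]
grip_width: 0.0884
grip_force: 2.8
6.15 F [-0.75713721  0.44013121  5.15735471] yaw 0.2519274250020809 q7 -1.1002941458668 [ 0.48953763 -0.21766101  0.08213053]
wrist (np.int32(846), array([ 76. , 231.9])) 0.09373347047258745 99.74618348023618
scene (np.int32(38), array([236.3, 197.7])) 0.09402751524120824 100.22416856575789
scene (np.int32(55), array([306. , 250.6])) 0.09796341589610293 -136.094165053218
```

```bash
python3 -m crank '[0,0,0,0,0,-0.02,1, 0,0,0,0,0,-0.06,1, 0,0,0,0,0,-0.11,1, 0,0,0,0,0,-0.18,1, 0,0,0,0,0,-0.25,1, 0,0,0,0,0,-0.32,1, 0,0,0,0,0,-0.39,1, 0,0,0,0,0,-0.46,1]'
python3 -m crank '[0,0,0,0,0,-0.07,1, 0,0,0,0,0,-0.14,1, 0,0,0,0,0,-0.21,1, 0,0,0,0,0,-0.28,1, 0,0,0,0,0,-0.35,1, 0,0,0,0,0,-0.41,1, 0,0,0,0,0,-0.45,1, 0,0,0,0,0,-0.46,1]'; python3 ang.py
```

```text
time: 7.05
tcp_pos: [0.4893, -0.2176, 0.0821]
tool_rot: [3.142, 0.0, 0.714]
contact_force: [-1.7, 0.2, 5.4]
grip_width: 0.0881
grip_force: 3.0
time: 7.85
tcp_pos: [0.4891, -0.2178, 0.0821]
tool_rot: [-3.141, 0.0, 1.172]
contact_force: [-1.4, -0.1, 6.2]
grip_width: 0.088
grip_force: 3.2
7.85 F [-1.42541503 -0.12307969  6.19548949] yaw 1.1723725215436418 q7 -0.5420136874026085 [ 0.48908442 -0.21778655  0.08213154]
wrist (np.int32(838), array([ 76. , 231.6])) 0.09343667039801928 152.60119882367738
scene (np.int32(52), array([241.8, 231. ])) 0.09370586059286204 153.16359844519548
scene (np.int32(56), array([305.9, 250.5])) 0.09772105679316902 -136.14314697929626
```

```bash
python3 -m crank '[0,0,0,0,0,-0.02,1, 0,0,0,0,0,-0.06,1, 0,0,0,0,0,-0.12,1, 0,0,0,0,0,-0.20,1, 0,0,0,0,0,-0.28,1, 0,0,0,0,0,-0.36,1, 0,0,0,0,0,-0.44,1, 0,0,0,0,0,-0.52,1]'
python3 -m crank '[0,0,0,0,0,-0.08,1, 0,0,0,0,0,-0.16,1, 0,0,0,0,0,-0.24,1, 0,0,0,0,0,-0.32,1, 0,0,0,0,0,-0.40,1, 0,0,0,0,0,-0.47,1, 0,0,0,0,0,-0.53,1, 0,0,0,0,0,-0.57,1]'
python3 -m crank '[0,0,0,0,0,-0.003,1, 0,0,0,0,0,-0.003,1, 0,0,0,0,0,-0.003,1, 0,0,0,0,0,-0.003,1, 0,0,0,0,0,-0.003,1, 0,0,0,0,0,-0.003,1, 0,0,0,0,0,-0.003,1, 0,0,0,0,0,-0.003,1]'; python3 ang.py
```

```text
time: 8.75
tcp_pos: [0.4889, -0.218, 0.0821]
tool_rot: [-3.141, 0.001, 1.694]
contact_force: [-2.5, 0.1, 6.5]
grip_width: 0.0882
grip_force: 3.3
time: 9.55
tcp_pos: [0.4889, -0.2183, 0.0821]
tool_rot: [-3.14, 0.0, 2.263]
contact_force: [-2.1, -0.8, 6.5]
grip_width: 0.0882
grip_force: 3.5
time: 10.35
tcp_pos: [0.4889, -0.2184, 0.0821]
tool_rot: [-3.14, 0.0, 2.264]
contact_force: [-2.6, -0.6, 6.9]
grip_width: 0.0885
grip_force: 3.4
10.35 F [-2.61891319 -0.60854445  6.92164607] yaw 2.2638048284373755 q7 0.22447303412575284 [ 0.48891737 -0.21835697  0.08212769]
wrist (np.int32(858), array([ 75.9, 231.2])) 0.09367792722913831 -144.68399644244363
wrist (np.int32(137), array([ 36.8, 221.3])) 0.11494556216512174 -146.43835433014007
scene (np.int32(31), array([293.8, 248.5])) 0.09061853411324952 -147.17618668851674
scene (np.int32(56), array([305.9, 250.5])) 0.09772105679316902 -136.14314697929626
```

```bash
python3 -m crank '[0,0,-3,0,0,0,1, 0,0,-10,0,0,0,1, 0,0,-25,0,0,0,1, 0,0,-45,0,0,0,1, 0,0,-60,0,0,0,1, 0,0,-70,0,0,0,1, 0,0,-70,0,0,0,1, 0,0,-70,0,0,0,1]'; python3 ang.py;  python3 - <<'E'
from h import *
s,im,c=look()
for r in redring(im):
    p=onz(c,r[1],.0668);print('wrist',r[:2],np.hypot(*(p-[.4895,-.218,0])[:2]),angof(p,[.4895,-.218]))
np.save('c.npy',np.r_[s['tcp_pos'],s['tool_rot']])
cv2.imwrite('pics/w4.png',cv2.resize(im,(800,600),interpolation=cv2.INTER_CUBIC)[:,:,::-1])
E
```

```text
time: 11.25
tcp_pos: [0.4892, -0.2177, 0.1516]
tool_rot: [-3.141, -0.0, 2.265]
contact_force: [-0.1, 0.3, -0.7]
grip_width: 0.0881
grip_force: 0.0
11.25 F [-0.07341881  0.32197852 -0.65742819] yaw 2.2646180234002578 q7 0.3331847584030378 [ 0.48924482 -0.21768409  0.15161444]
wrist (np.int32(492), array([126. , 194.3])) 0.0938959049697431 -144.7220079131184
wrist (np.int32(74), array([ 94.1, 189. ])) 0.11741132570572202 -145.7463962543126
wrist (np.int32(441), array([ 14.9, 214.6])) 0.18434894228231127 -137.50989522883683
scene (np.int32(31), array([293.8, 248.5])) 0.09061853411324952 -147.17618668851674
scene (np.int32(55), array([305.9, 250.6])) 0.09792470979609588 -136.18457377574734
wrist (np.int32(494), array([126.2, 195. ])) 0.09887744771936056 -142.4275889493824
wrist (np.int32(75), array([ 94. , 189.6])) 0.12382838792669988 -143.93672101421024
wrist (np.int32(443), array([ 14.8, 215.2])) 0.1950034329889136 -136.35562784242205
```

View pics/w4.png

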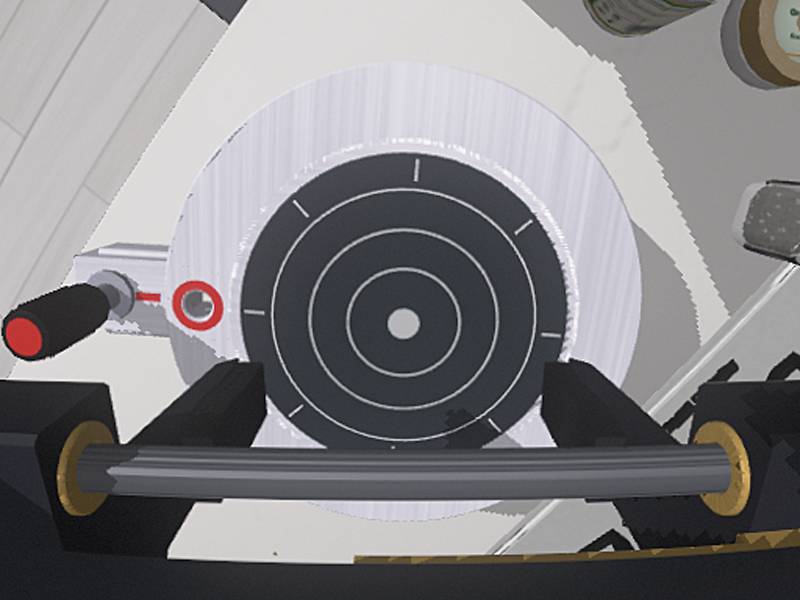

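The picture shows the ring at (197,305), the slot visible through it and the red mark line pointing straight at it. The pin is upright at left with its knob cap at (24,338). Alignment is good, so next I go to the pin.

```bash
python3 -c "
from h import *
print(delta([.374,-.3005,.170],np.radians(35.56)))"
```

```text
(array([   9.78, -141.47,  -18.76]), array([-1.6000e-03, -2.0000e-04,  1.6442e+00]))
```

```bash
python3 -m crank '[0,0,-19,0,0,0.08,1, 2,-20,-19,0,0,0.2,1, 4,-50,-19,0,0,0.34,1, 6,-80,-19,0,0,0.48,1, 8,-110,-19,0,0,0.62,1, 10,-130,-19,0,0,0.76,1, 10,-141.5,-19,0,0,0.90,1, 10,-141.5,-19,0,0,1.04,1]'; python3 -c "
from h import *
print(delta([.374,-.3005,.170],np.radians(35.56)))"
```

```text
time: 12.2
tcp_pos: [0.3719, -0.3017, 0.1702]
tool_rot: [-3.139, 0.001, 1.216]
contact_force: [-0.2, 0.2, -0.6]
grip_width: 0.0884
grip_force: 0.0
(array([1.84, 1.52, 0.24]), array([-0.0022,  0.0017,  0.5951]))
```

```bash
python3 -m crank '[0,0,0,0,0,0.14,1, 0,0,0,0,0,0.28,1, 0,0,0,0,0,0.42,1, 0,0,0,0,0,0.54,1, 0,0,0,0,0,0.595,1, 0,0,0,0,0,0.595,1, 0,0,0,0,0,0.595,1, 0,0,0,0,0,0.595,1]'
python3 - <<'E'
from h import *
print(delta([.374,-.3005,.092],np.radians(35.56)))
s,im,c=look();print(redring(im))
for r in redring(im):
    p=onz(c,r[1],.0805);q=onz(c,r[1],.1305);print(p,q,angof(p,[.4895,-.218]))
cv2.imwrite('pics/w5.png',im[:,:,::-1])
E
```

```text
time: 13.0
tcp_pos: [0.3743, -0.3003, 0.1706]
tool_rot: [-3.141, 0.0, 0.631]
contact_force: [-0.3, 0.1, 0.5]
grip_width: 0.0878
grip_force: 0.0
(array([-3.100e-01,  3.000e-02,  7.865e+01]), array([-0.0004,  0.    ,  0.0103]))
[(np.int32(489), array([257.9, 133.7]), [242, 118, 33, 33]), (np.int32(68), array([259. , 170.4]), [257, 164, 5, 14]), (np.int32(443), array([259. , 220.7]), [247, 210, 25, 23])]
[ 0.41322891 -0.27204051  0.0805    ] [ 0.41708671 -0.26932287  0.1305    ] -144.68120572941578
[ 0.39186803 -0.28867148  0.0805    ] [ 0.40024964 -0.28243173  0.1305    ] -144.1008770429475
[ 0.35974674 -0.31220312  0.0805    ] [ 0.37493101 -0.30097983  0.1305    ] -144.01969902552324
```

View pics/w5.png

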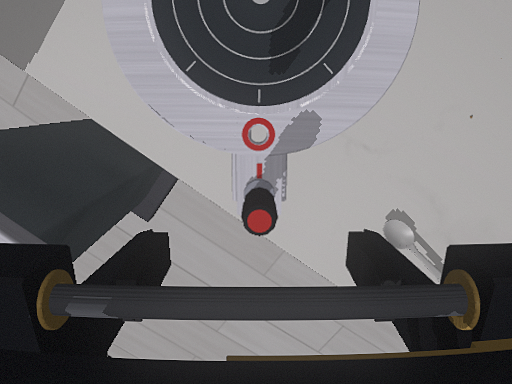

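The ring at (258,134), mark at (259,170) and knob cap at (259,221) are collinear, so the plate is aligned. The knob is measured at (0.375,−0.301), as expected, so I descend and grip.

```bash
python3 -m crank '[0.5,0.3,10,0,0,0.01,1, 0.5,0.3,25,0,0,0.01,1, 0.5,0.3,42,0,0,0.01,1, 0.5,0.3,56,0,0,0.01,1, 0.5,0.3,67,0,0,0.01,1, 0.5,0.3,75,0,0,0.01,1, 0.5,0.3,78,0,0,0.01,1, 0.5,0.3,78,0,0,0.01,1]' 20
python3 -m crank '[0,0,0,0,0,0,0.5, 0,0,0,0,0,0,0.3, 0,0,0,0,0,0,0.15, 0,0,0,0,0,0,0, 0,0,0,0,0,0,0, 0,0,0,0,0,0,0, 0,0,0,0,0,0,0, 0,0,0,0,0,0,0]' 20
```

```text
time: 13.85
tcp_pos: [0.3749, -0.3003, 0.0926]
tool_rot: [-3.141, 0.0, 0.62]
contact_force: [1.4, 0.8, 0.2]
grip_width: 0.088
grip_force: 0.0
time: 14.65
tcp_pos: [0.3749, -0.3004, 0.0928]
tool_rot: [3.142, 0.0, 0.62]
contact_force: [0.7, -0.1, 0.2]
grip_width: 0.026
grip_force: 0.0
```

```bash
python3 -m crank '[0,0,0,0,0,0,0, 0,0,0,0,0,0,0, 0,0,0,0,0,0,0, 0,0,0,0,0,0,0, 0,0,0,0,0,0,0, 0,0,0,0,0,0,0, 0,0,0,0,0,0,0, 0,0,0,0,0,0,0]' 20
python3 -m crank '[0,0,-3,0,0,0,0, 0,0,-9,0,0,0,0, 0,0,-17,0,0,0,0, 0,0,-27,0,0,0,0, 0,0,-38,0,0,0,0, 0,0,-48,0,0,0,0, 0,0,-56,0,0,0,0, 0,0,-58,0,0,0,0]' 20
python3 - <<'E'
from h import *
h=[.4895+.094*np.cos(np.radians(-144.5)),-.218+.094*np.sin(np.radians(-144.5))];print(h,delta([*h,.151],np.radians(35.56)))
s,im,c=look();print(redring(im))
for r in redring(im):
    p=onz(c,r[1],.0805);print(p,np.hypot(*(p-[.4895,-.218,0])[:2]),angof(p,[.4895,-.218]))
cv2.imwrite('pics/w6.png',im[:,:,::-1])
E
```

```text
time: 15.45
tcp_pos: [0.3749, -0.3004, 0.0928]
tool_rot: [-3.142, 0.0, 0.62]
contact_force: [0.5, -0.5, -0.8]
grip_width: 0.021
grip_force: 20.0
time: 16.25
tcp_pos: [0.3754, -0.3007, 0.152]
tool_rot: [3.14, -0.001, 0.62]
contact_force: [0.4, 0.4, -0.7]
grip_width: 0.0209
grip_force: 20.0
[np.float64(0.412973141274506), np.float64(-0.27258607783682837)] (array([46.96, -1.06,  1.07]), array([ 0.0019, -0.0007, -0.001 ]))
[(np.int32(589), array([255.4, 137.5]), [238, 120, 36, 36]), (np.int32(80), array([257. , 176.5]), [255, 169, 5, 16]), (np.int32(267), array([257.3, 282.2]), [241, 276, 35, 11])]
[ 0.41320598 -0.27209057  0.0805    ] 0.09352308969195365 -144.66430344640713
[ 0.39209608 -0.28845218  0.0805    ] 0.12021245749819973 -144.1218128828394
[ 0.3250802  -0.33650027  0.0805    ] 0.2026726024762405 -144.21903666158136
```

View pics/w6.png

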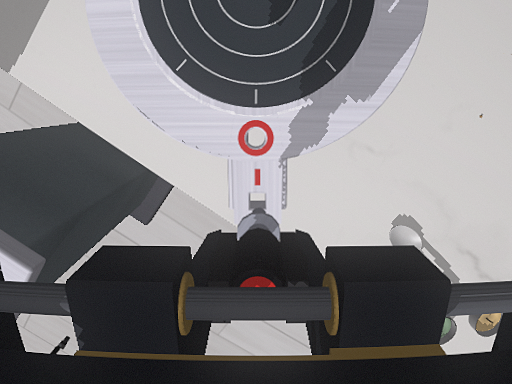

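Pin held clear of the arm with its shaft tip near (258,200) and the ring at (255,137), still aligned. Moving radially inward.

```bash
python3 -m crank '[4,-0.9,0,0,0,0,0, 12,-0.9,0,0,0,0,0, 22,-0.9,0,0,0,0,0, 32,-0.9,0,0,0,0,0, 41,-0.9,0,0,0,0,0, 46,-0.9,0,0,0,0,0, 47.5,-0.9,0,0,0,0,0, 47.5,-0.9,0,0,0,0,0]' 20
python3 -m crank '[0,0,0,0,0,0,0, 0,0,0,0,0,0,0, 0,0,0,0,0,0,0, 0,0,0,0,0,0,0, 0,0,0,0,0,0,0, 0,0,0,0,0,0,0, 0,0,0,0,0,0,0, 0,0,0,0,0,0,0]' 20
python3 - <<'E'
from h import *
print(delta([.4135,-.2724,.152],np.radians(35.56)))
s,im,c=look();print(redring(im))
T=np.eye(4);print('axis at rim/tip',proj(c,[[.4135,-.2724,.0805],[*s['tcp_pos'][:2],.0805],[*s['tcp_pos'][:2],s['tcp_pos'][2]-.0583]]))
sc=get_image('scene')
a=cv2.resize(im[80:330,140:370],None,fx=1.7,fy=1.7,interpolation=cv2.INTER_CUBIC);b=cv2.resize(sc[180:290,240:350],None,fx=3.6,fy=3.6,interpolation=cv2.INTER_CUBIC)
o=np.zeros((430,800,3),np.uint8);o[:a.shape[0],:a.shape[1]]=a;o[:b.shape[0],400:400+b.shape[1]]=b
cv2.imwrite('pics/w7.png',o[:,:,::-1])
E
```

```text
time: 17.1
tcp_pos: [0.4131, -0.2719, 0.1508]
tool_rot: [-3.142, 0.0, 0.62]
contact_force: [-0.5, 0.1, -0.7]
grip_width: 0.0206
grip_force: 20.0
time: 17.9
tcp_pos: [0.4131, -0.272, 0.1509]
tool_rot: [3.142, 0.0, 0.62]
contact_force: [-0.3, 0.2, -0.3]
grip_width: 0.0207
grip_force: 20.0
(array([ 0.14,  0.56, -1.14]), array([ 0.0001,  0.    , -0.0008]))
[(np.int32(370), array([257.6, 201.1]), [241, 190, 34, 26]), (np.int32(275), array([257.1, 282.1]), [240, 276, 36, 11])]
axis at rim/tip [[258.35873617 205.46929589]
 [257.56485318 205.66453221]
 [257.52487153 211.27155147]]
```

View pics/w7.png

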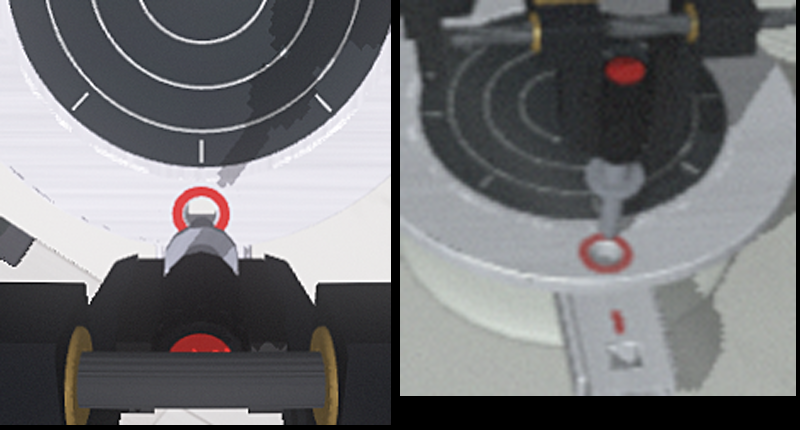

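Run:
```python
from h import *
s=sense();x,y,z=s['tcp_pos'];c=cam('scene')
t=z-.0583
f=lambda u:((u[:,0]+.5-240)*3.6-.5+400,(u[:,1]+.5-180)*3.6-.5)
P=[[x,y,t],[x,y,t+.034],[x,y,t+.036],[x,y,t+.096],[.4132,-.2723,.0805]]
print(np.round(np.array(f(proj(c,np.array(P)))).T,1))
sc=get_image('scene');b=cv2.resize(sc[215:275,275:325],None,fx=10,fy=10,interpolation=cv2.INTER_CUBIC)
cv2.imwrite('pics/w8.png',b[:,:,::-1]);print(redring(sc))
```

```text
[[606.9 231.2]
 [612.8 175.9]
 [613.2 172.5]
 [624.4  66. ]
 [605.7 250.1]]
[(np.int32(41), array([302.3, 199.6]), [298, 197, 10, 6]), (np.int32(49), array([296.5, 250.2]), [290, 245, 14, 11])]
```

View pics/w8.png

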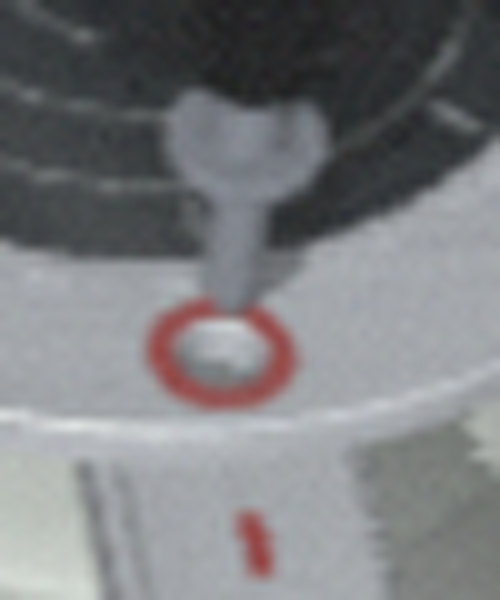

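The crop shows the tip at (235,305) just above the ring at (222,354), off by about 1 mm at most. The taper tolerates that, so I lower in stages, checking force.

```bash
python3 -m crank '[0,-0.3,3,0,0,0,0, 0,-0.3,6,0,0,0,0, 0,-0.3,9,0,0,0,0, 0,-0.3,11,0,0,0,0, 0,-0.3,13,0,0,0,0, 0,-0.3,15,0,0,0,0, 0,-0.3,16,0,0,0,0, 0,-0.3,16,0,0,0,0]' 20
```

```text
time: 18.85
tcp_pos: [0.4128, -0.2717, 0.1347]
tool_rot: [-3.141, 0.0, 0.62]
contact_force: [0.5, 0.1, -0.8]
grip_width: 0.021
grip_force: 20.0
```

```bash
python3 -m crank '[0,0,2,0,0,0,0, 0,0,4,0,0,0,0, 0,0,6,0,0,0,0, 0,0,8,0,0,0,0, 0,0,9,0,0,0,0, 0,0,10,0,0,0,0, 0,0,10,0,0,0,0, 0,0,10,0,0,0,0]' 20
python3 -m crank '[0,0,2,0,0,0,0, 0,0,4,0,0,0,0, 0,0,6,0,0,0,0, 0,0,8,0,0,0,0, 0,0,10,0,0,0,0, 0,0,12,0,0,0,0, 0,0,13,0,0,0,0, 0,0,13,0,0,0,0]' 20
```

```text
time: 19.65
tcp_pos: [0.4129, -0.2718, 0.1249]
tool_rot: [3.142, 0.0, 0.62]
contact_force: [0.4, 0.3, -0.4]
grip_width: 0.021
grip_force: 20.0
time: 20.45
tcp_pos: [0.4128, -0.2717, 0.1117]
tool_rot: [-3.141, 0.0, 0.62]
contact_force: [-0.5, -0.4, -0.7]
grip_width: 0.0208
grip_force: 20.0
```

Expected seat is z ≈ 0.1048, so about 6.9 mm remain. I'll go 6, then the last bit.

```bash
python3 -m crank '[0,0,1.5,0,0,0,0, 0,0,3,0,0,0,0, 0,0,4,0,0,0,0, 0,0,5,0,0,0,0, 0,0,5.5,0,0,0,0, 0,0,6,0,0,0,0, 0,0,6,0,0,0,0, 0,0,6,0,0,0,0]' 20
python3 -m crank '[0,0,0.1,0,0,0,0, 0,0,0.2,0,0,0,0, 0,0,0.3,0,0,0,0, 0,0,0.4,0,0,0,0, 0,0,0.5,0,0,0,0, 0,0,0.6,0,0,0,0, 0,0,0.6,0,0,0,0, 0,0,0.6,0,0,0,0]' 20
```

```text
time: 21.25
tcp_pos: [0.4129, -0.2718, 0.1059]
tool_rot: [3.141, 0.0, 0.62]
contact_force: [-0.4, 0.6, -1.1]
grip_width: 0.0212
grip_force: 20.0
time: 22.05
tcp_pos: [0.4129, -0.2718, 0.1053]
tool_rot: [3.142, 0.0, 0.62]
contact_force: [0.9, 0.2, -0.7]
grip_width: 0.0208
grip_force: 20.0
```

Not touching anything yet and about 0.5 mm above home. Open gently: first a small opening, then wide, then retreat.

```bash
python3 -m crank '[0,0,0,0,0,0,0.3, 0,0,0,0,0,0,0.4, 0,0,0,0,0,0,0.6, 0,0,0,0,0,0,0.7, 0,0,0,0,0,0,0.7, 0,0,0,0,0,0,0.7, 0,0,0,0,0,0,0.7, 0,0,0,0,0,0,0.7]' 20
python3 -m crank '[0,0,-5,0,0,0,0.7, 0,0,-15,0,0,0,0.7, 0,0,-28,0,0,0,0.7, 0,0,-42,0,0,0,0.7, 0,0,-56,0,0,0,0.7, 0,0,-66,0,0,0,0.7, 0,0,-70,0,0,0,0.7, 0,0,-70,0,0,0,0.7]'
python3 - <<'E'
from h import *
s,im,c=look();sc=get_image('scene')
for n,i,cc in(('w',im,c),('s',sc,cam('scene'))):
    for r in redring(i):print(n,r,onz(cc,r[1],.1425),onz(cc,r[1],.1375))
b=cv2.resize(sc[160:300,230:370],None,fx=2.8,fy=2.8,interpolation=cv2.INTER_CUBIC);o=np.zeros((392,800,3),np.uint8)
o[:,:392]=b;o[:300,400:]=cv2.resize(im,(400,300));cv2.imwrite('pics/w9.png',o[:,:,::-1])
E
```

```text
time: 22.85
tcp_pos: [0.4129, -0.2718, 0.1053]
tool_rot: [3.142, 0.0, 0.62]
contact_force: [0.0, -0.0, 0.3]
grip_width: 0.0615
grip_force: 0.0
time: 23.65
tcp_pos: [0.4131, -0.272, 0.1759]
tool_rot: [3.14, -0.001, 0.62]
contact_force: [-0.5, 0.3, -0.7]
grip_width: 0.062
grip_force: 0.0
w (np.int32(486), array([257.5, 225.6]), [245, 214, 26, 24]) [ 0.41288112 -0.27227599  0.1425    ] [ 0.41127277 -0.27341602  0.1375    ]
s (np.int32(54), array([299.7, 222.2]), [295, 219, 10, 7]) [ 0.41076339 -0.27334267  0.1425    ] [ 0.41563452 -0.27147446  0.1375    ]
```

View pics/w9.png

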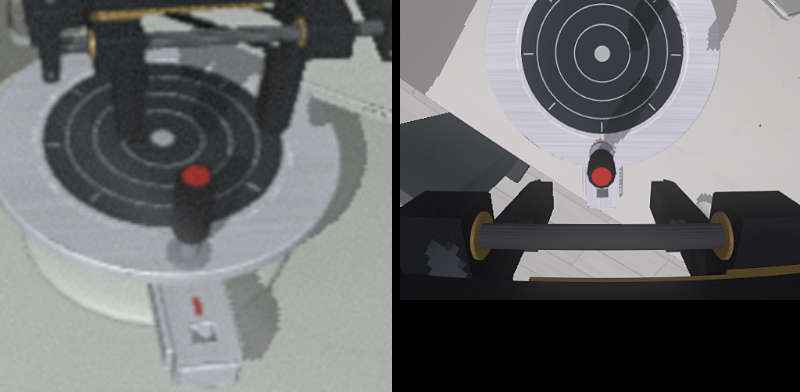

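The pin stands upright with its collar on the rim, covering the ring (knob cap at (196,176) in the left crop). Its position is about (0.413,−0.272), and the gripper is clear above. Handing in.

```bash
python3 -c "
from station import *
print(job_done())"
```

```text
the job is handed in; nothing more can be done
None
```

I handed the job in at about 24 s: the turntable is stopped with its lock hole over the slot, and in the last camera views the lock pin stands upright and home with the gripper clear. The highest sensed press on the plate was about 7.5 N, and I saw no bystander disturbed. The station gave no verdict.

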